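Scoop a lost mould key from under the ledge

TASK

A brass mould key has slipped in under the low wooden ledge. Draw the upright-handled scoop straight up out of its light plywood stand without tipping, lifting or shoving the stand, slide the scoop's pan under the ledge to gather up the key, and stand the scoop upright on the middle of the plaster bat with the key lying in its pan. Leave the jar and the small round mould where they are, and let go.

Things in the scene. Friction and masses are not known exactly. Their poses are not given: they have to be found in the camera images.
- scoop_grip (a point): The loose scoop (0.13 kg) at its handle: on the handle's axis, 125 mm above the scoop's underside. Upright square-edged wooden handle, 20 mm (x) by 16 mm (y), top 152 mm above the underside. z up the handle, x forward to the pan's open front edge, y across. At the start it stands upright in the stand, its underside 3 mm above the bench, 2 mm free all round.
- scoop_pan (a point): The middle of the steel pan's floor (upper face), 36.5 mm ahead of the handle axis; axes as scoop_grip. Flat slippery floor 2 mm thick, 62 mm wide, from 12 mm behind the handle axis to 85 mm ahead. Side walls 14 mm high, 3 mm thick, 56 mm apart inside, from the rear to 68 mm ahead of the axis; rear wall 24 mm high; front open. The scoop stands by itself on this floor.
- stand: The scoop's stand: a very light (about 80 g) loose open-topped plywood sleeve, 107 mm (x) by 72 mm (y), 80 mm high, walls and floor 3 mm. Origin at the centre of its underside, z up, x along its length, the way the scoop's pan points.
- ledge: Fixed low wooden ledge, 360 mm long (y), open to the robot's side, its board four slats along y with 19 mm gaps. Origin on the bench under the middle of its front lip's outer face; x points in under the overhang, y along the lip. Lip underside 68 mm, board top 96 mm up; board 89 mm deep; end panels 16 mm thick. Two plaster moulds up to 42 mm high stand on the board, over 95 mm from its middle.
- natch_mid (a point): The polished, slippery brass mould key, at its centre, 7 mm above its underside: a loose round bun 28 mm across and 14 mm high with bevelled edges above and below, 45 g, lying flat on the bench under the ledge's overhang, between lip and fence, out of reach of fingers but seen through the slats.
- bat_top (a point): The middle of the upper face of the plaster bat, a fixed plain white slab 150 mm (x) by 130 mm (y), 18 mm thick, lying on the bench; z up.
- jar: Loose amber jar with a steel lid, 60 mm across and 85 mm high; origin at the centre of its underside. To be left alone.
- small_mould: Loose small round plaster mould, 68 mm across and 60 mm high, with a neck on top; origin at the centre of its underside. To be left alone.
- ledge_fence (a point): Middle of the bottom front edge of the fence strip under the ledge, 66 mm in from the lip's outer face; axes as the ledge. The strip runs along y, 5 to 15 mm above the bench: the key cannot pass it, but the bare front of the pan's floor slides up to 12 mm under it, and the key pushed against it then rides up onto the floor.
Not all that is in view belongs to the job. Of the things like the part that bears bat_top, leave any that is red; of the rest the smaller one is meant.

How it is judged (in metres and radians):
On the way, in this order (a step that is already met when the one before it is completed fails the run):
1. the scoop is drawn clear of its stand, which is still standing (z of scoop_pan in the frame of stand above 0.085 m and angle between stand's own z axis and vertical below 0.05 rad), for 0.1 s.
2. the scoop's pan is slid in under the ledge with the key on it (x of scoop_pan in the frame of ledge above -0.01 m and x of natch_mid in the frame of scoop_pan between -0.045 and 0.043 m and y of natch_mid in the frame of scoop_pan between -0.03 and 0.03 m and z of natch_mid in the frame of scoop_pan between 0.003 and 0.02 m), for 0.1 s.
At the end, for the whole second after the job is handed in: The scoop stands upright (within 0.08 rad) on the bat, the middle of its pan within 40 mm of the bat's middle, with the key lying in its pan; the stand is upright within 25 mm of where it was, and the jar and the small round mould are within 20 mm of where they were (horizontal distance between scoop_pan and bat_top below 0.04 m and z of scoop_pan in the frame of bat_top between -0.002 and 0.006 m and angle between scoop_pan's own z axis and vertical below 0.08 rad and x of natch_mid in the frame of scoop_pan between -0.045 and 0.043 m and y of natch_mid in the frame of scoop_pan between -0.03 and 0.03 m and z of natch_mid in the frame of scoop_pan between 0.003 and 0.02 m and angle between stand's own z axis and vertical below 0.05 rad and distance of stand from where it was at the start of the episode below 0.025 m and distance of each of jar, small_mould from where it was at the start of the episode below 0.02 m); the robot touches nothing.
It fails at once if the stand is tipped by more than 0.2 rad (angle between stand's own z axis and vertical above 0.2 rad).
It fails at once if the stand is lifted more than 12 mm off the bench (height (world z) of stand above 0.012 m).
It fails at once if the stand is shoved or carried more than 30 mm (distance of stand from where it was at the start of the episode above 0.03 m).
It fails at once if the jar or the small round mould is knocked aside (distance of any of jar, small_mould from where it was at the start of the episode above 0.03 m).
It also fails if it takes over 67 s, if anything falls off the work surface, if the arm or the gripper's body presses on something with over 40 N, if the wrist force passes 120 N, or if a joint passes its speed limit or range.

ROBOT

A 7-joint arm with a two-finger parallel gripper is mounted at the origin on the work surface. World frame = base frame: x ahead of the robot, y to its left, z up, the work surface at z = 0. Lengths are in mm, angles in degrees, forces in N, time in s.
With the tool pointing down it reaches from about 400 to 875 mm from the base axis. Payload 19.3 kg.
Tool frame: the origin (TCP) lies on the centre line of the jaws, within the pads' length; the fingertips stand 17 mm ahead of it and the grasp point (between the pads) lies 2 mm behind it; z points along the fingers, y is the line along which they close (so a half turn about z gives the same grasp; the last joint's range is limited). The gripper opens to 85 mm and grips with 20 to 120 N. Pads are 22 mm wide; open, the fingers measure 114 mm over their backs; the gripper's body (76 mm by 85 mm) begins 54 mm behind the grasp point. The pads swing forward as they close: fully open they stand 13 mm farther back than shut.
Start: joints at [-81.2, 29.874, -2.08, 91.645, 1.215, 58.505, -6.463], TCP at [138.73, 609.401, 248.291] pointing down, gripper open.
Joint ranges: [-166.77, 166.77], [-17.47, 122.26], [-85.68, 81.53], [9.62, 139.38], [-72.42, 252.41], [9.2, 110.78], [-144.41, 144.41]. Speed limits (degrees/s): [108.29, 108.29, 136.94, 136.94, 172.46, 172.46, 172.46].

INTERFACE

Orientations are given as a 3x3 rotation matrix whose columns are the frame's x, y, z axes.
In Python, from cell import * gives the robot as it stands.
- The arm moves only by the tool servo_tool, never from a script. Its argument "targets" is a list of rows, each a list of 2 entries, a list of its own where there are three numbers: the shift along the tool's x, y, z in m, then the turn about the tool's z in degrees. In form: [[[tx, ty, tz], twist], ...]. A call has 1 to 20 rows; each row is the pose to reach, as a shift and turn from the pose commanded when the call began, along the tool's axes at that moment; what a row does not reach only later rows make up. A row lasts 1/12 s, in which the tool goes at most 41.7 mm and 7.16 degrees, less where a joint would pass 70% of its speed; a pose out of reach is approached as far as the arm can. A call with a gripper value outside its range is refused whole. "hand" is the opening, from 0 (shut) to 1 (fully open), set as the call begins (left out, the last holds). The fingers move at their own pace and stop on an object; "squeeze" is the grip in N (left out, the last holds). Time passes only in rows, so rows that repeat a pose let the fingers close. It gives the time, the measured TCP pose, the force, the opening and the grip force at its end, in the units of the state.
- get_obs(): the state, without advancing time (a new reading comes with each control period).
- snapshot(name): name is "scene" or "top" or "wrist"; returns the picture (384x512x3 uint8, red, green, blue); there is no depth.
- get_calibration(name): a dict with "intrinsics" (3x3 intrinsics, pixels), "origin" and "orientation" of the camera in the world; the wrist camera has in their place "tool_from_camera" (4x4, takes a point from camera to tool coordinates, whose origin is the TCP and whose axes are the flange's). Camera axes: x right, y down, z forward; pixel columns grow to the right and rows downward; lengths in mm; the calibration is good to about 2 mm. The wrist camera is an equidistant fisheye: a pixel r from the principal point sees the ray r / f radians off the axis. A picture is of the moment at which its call begins: read the wrist's pose just before it. get_calibration takes no time and is no camera call.
- hand_in(): hands the job in; it is judged then, once.
The state is a dict: "clock": time; "joint_positions": joint angles; "dq": joint speeds; "joint_torque": joint torques, N m; "ee_pos": TCP position; "orientation": TCP orientation; "force": force on the tool from outside, world axes, zero at the start; "ft_torque": the same for the moment, N m; "opening": finger opening in mm; "gripper_force": force on a finger pad.
Only numpy, scipy, OpenCV 4.12 (cv2) and the standard library are available. Lean on these libraries where they do the work, as an engineer would, in place of code of your own. Each camera call takes 0.05 s, during which the arm holds its last target. There are 200 camera calls.

## Working session

There is one attempt and no reset: what is moved stays moved. The work goes in short steps, Python scripts to look and compute and a tool call to move; the robot and the scene stay as the last step left them, time stands still between calls to the robot, and variables do not carry over. Pictures are saved under pics/ and viewed, at most 14 in all, crops included, and the job is handed in when it is done.

Besides the shell and the picture viewer there is one more tool, called after "Request:" as a command line: name --argument value ..., lists and objects as JSON in quotes. servo_tool: Moves the arm, as the interface text tells. Its arguments: {"type":"object","properties":{"targets":{"type":"array","items":{"type":"array"}},"hand":{"type":"number"},"squeeze":{"type":"number"}},"required":["targets"]}

```bash
mkdir -p pics; ls; python3 - <<'E'
from cell import *
import cv2
o=get_obs(); print(o['clock'],o['ee_pos'],o['orientation'],o['opening'],o['force'])
for n in ['scene','top','wrist']:
    im=snapshot(n); cv2.imwrite(f'pics/{n}0.png',im[:,:,::-1])
    print(n,get_calibration(n))
E
```

```text
pics
0.0 [138.63374574 609.11113989 247.7263791 ] [[-9.75076541e-01  2.21868686e-01 -1.57350581e-04]
 [ 2.21868725e-01  9.75075944e-01 -1.08261821e-03]
 [-8.67703142e-05 -1.09054679e-03 -9.99999402e-01]] 85.32271958201946 [-0.03876817 -0.02938042 -0.70969353]
scene {'intrinsics': array([[382.74643289,   0.        , 256.1869168 ],
       [  0.        , 382.74643289, 194.91171693],
       [  0.        ,   0.        ,   1.        ]]), 'origin': array([ 795.36954177, -404.46797652,  981.8201193 ]), 'orientation': array([[ 0.78502725,  0.53359506, -0.31465621],
       [ 0.61943619, -0.67161674,  0.40648465],
       [ 0.00556982, -0.51401097, -0.85776553]])}
top {'intrinsics': array([[419.04764427,   0.        , 256.868674  ],
       [  0.        , 419.04764427, 191.21343949],
       [  0.        ,   0.        ,   1.        ]]), 'origin': array([ 365.91407427,   16.83110522, 1284.37203466]), 'orientation': array([[ 0.02906335, -0.99617902,  0.08235707],
       [-0.99954965, -0.02957957, -0.00505461],
       [ 0.00747138, -0.08217307, -0.99659007]])}
wrist {'intrinsics': array([[297.31863964,   0.        , 252.70380462],
       [  0.        , 297.31863964, 192.16050738],
       [  0.        ,   0.        ,   1.        ]]), 'tool_from_camera': array([[ 1.03882325e-03, -9.57715149e-01, -2.87716204e-01,
         7.38537265e+01],
       [ 9.99999217e-01,  7.94136923e-04,  9.67152607e-04,
        -1.29912852e+00],
       [-6.97770642e-04, -2.87716983e-01,  9.57715224e-01,
        -1.26263142e+02],
       [ 0.00000000e+00,  0.00000000e+00,  0.00000000e+00,
         1.00000000e+00]])}
```

```bash
python3 - <<'E'
import cv2
for n in ['scene','top']:
    im=cv2.imread(f'pics/{n}0.png'); cv2.imwrite(f'pics/{n}0b.png',cv2.resize(im,(800,600),interpolation=cv2.INTER_CUBIC))
E
```

```text
(no output)
```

View pics/top0b.png

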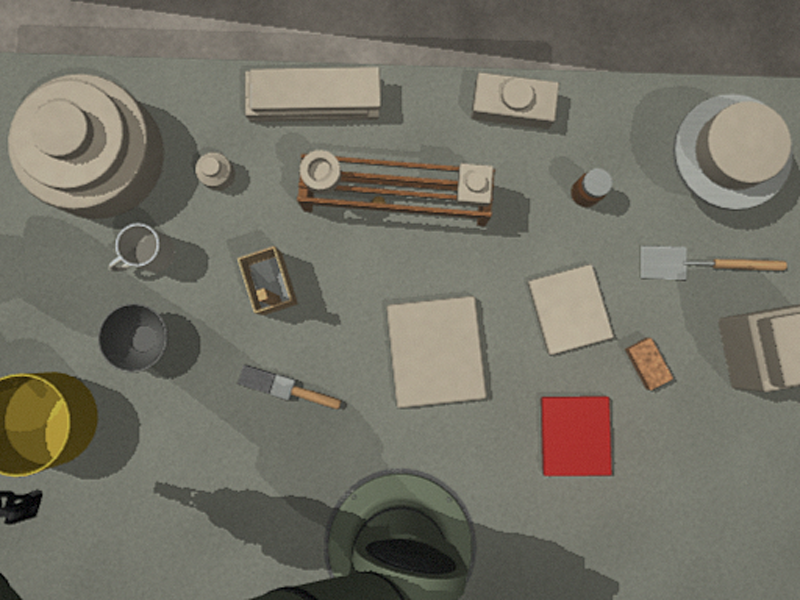

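View pics/scene0b.png

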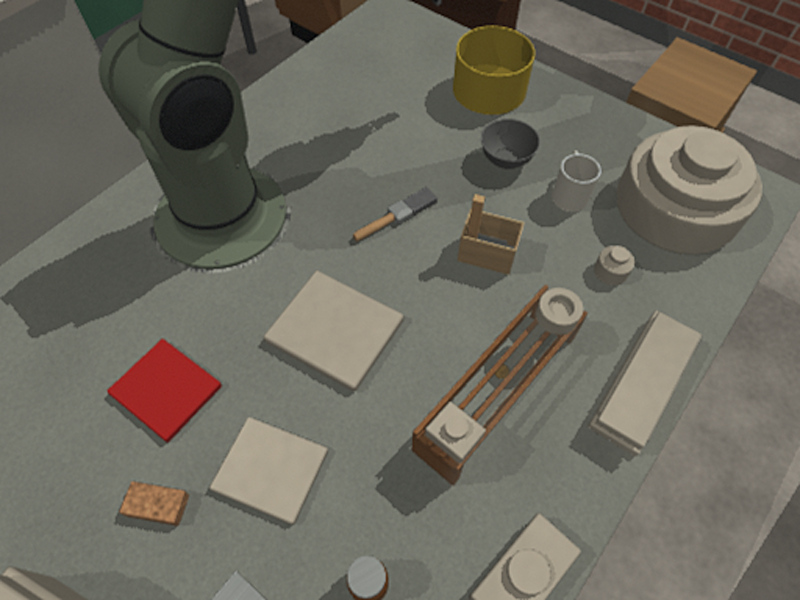

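```bash
cat > h.py <<'E'
import numpy as np,cv2
from cell import *
def ray(n,uv,pose=None):
    c=get_calibration(n);K=c['intrinsics'];p=(np.atleast_2d(uv)-[K[0,2],K[1,2]])/K[0,0]
    if n!='wrist':
        return c['origin'],np.c_[p,np.ones(len(p))]@c['orientation'].T
    r=np.linalg.norm(p,axis=1,keepdims=True);d=np.c_[p/r*np.sin(r),np.cos(r)]
    T=c['tool_from_camera'];R=np.array(pose['orientation'])
    return R@T[:3,3]+pose['ee_pos'],d@T[:3,:3].T@R.T
def onz(n,uv,z,pose=None):
    o,d=ray(n,uv,pose);return o+d*((z-o[2])/d[:,2])[:,None]
def proj(n,P):
    c=get_calibration(n);q=(np.atleast_2d(P)-c['origin'])@c['orientation'];K=c['intrinsics']
    return q[:,:2]/q[:,2:]*K[0,0]+[K[0,2],K[1,2]]
def tri(n1,uv1,n2,uv2,pose=None):
    o1,d1=ray(n1,uv1,pose);o2,d2=ray(n2,uv2,pose);d1=d1[0];d2=d2[0]
    s=np.linalg.lstsq(np.c_[d1,-d2],o2-o1,rcond=None)[0]
    a,b=o1+s[0]*d1,o2+s[1]*d2;return (a+b)/2,np.linalg.norm(a-b)
E
python3 - <<'E'
from h import *
t=cv2.imread('pics/top0.png');s=cv2.imread('pics/scene0.png')
# bat contour in top
hsv=cv2.cvtColor(t,cv2.COLOR_BGR2HSV)
m=((hsv[...,2]>140)&(hsv[...,1]<70)).astype(np.uint8)
cs,_=cv2.findContours(m,cv2.RETR_EXTERNAL,cv2.CHAIN_APPROX_NONE)
for c in cs:
    if cv2.contourArea(c)>150:
        (u,v),wh,a=cv2.minAreaRect(c)
        print('light',(round(u),round(v)),np.round(wh),round(a),onz('top',[u,v],18)[0].round())
        if 300<u<400 and 150<v<240:
            b=onz('top',cv2.boxPoints(cv2.minAreaRect(c)),18);print(b.round(1),b.mean(0))
a=cv2.resize(t[85:150,180:330],None,fx=5.3,fy=5.3,interpolation=cv2.INTER_CUBIC)[:,:795]
b=cv2.resize(t[150:210,145:205],(250,250),interpolation=cv2.INTER_CUBIC)
c=cv2.resize(s[115:180,280:345],(250,250),interpolation=cv2.INTER_CUBIC)
d=cv2.resize(s[200:290,280:360],(250,250),interpolation=cv2.INTER_CUBIC)
o=np.zeros((600,795,3),np.uint8);o[:len(a)]=a;o[348:598,:250]=b;o[348:598,260:510]=c;o[348:598,520:770]=d
cv2.imwrite('pics/z1.png',o);print(a.shape)
E
```

```text
light (502, 224) [45. 17.] 90 [ 395. -736.   18.]
light (499, 223) [49. 33.] 80 [ 396. -725.   18.]
light (279, 225) [65. 57.] 84 [371. -58.  18.]
light (365, 197) [49. 42.] 74 [ 461. -318.   18.]
[[ 512.8 -235.    18. ]
 [ 552.5 -357.9   18. ]
 [ 410.  -400.1   18. ]
 [ 371.2 -278.2   18. ]] [ 461.61438964 -317.80707568   18.        ]
light (424, 168) [20. 28.] 90 [ 557. -498.   18.]
light (86, 156) [27. 31.] 90 [561. 535.  18.]
light (383, 116) [16. 16.] 45 [ 715. -370.   18.]
light (304, 117) [21. 24.] 5 [ 705. -127.   18.]
light (135, 108) [20. 21.] 27 [717. 392.  18.]
light (204, 108) [24. 25.] 90 [723. 179.  18.]
light (468, 96) [71. 72.] 23 [ 787. -634.   18.]
light (48, 89) [84. 86.] 22 [766. 664.  18.]
light (330, 61) [52. 25.] 7 [ 884. -205.   18.]
light (199, 58) [29. 86.] 89 [882. 201.  18.]
light (120, 15) [45. 10.] 7 [1012.  454.   18.]
(344, 795, 3)
```

View pics/z1.png

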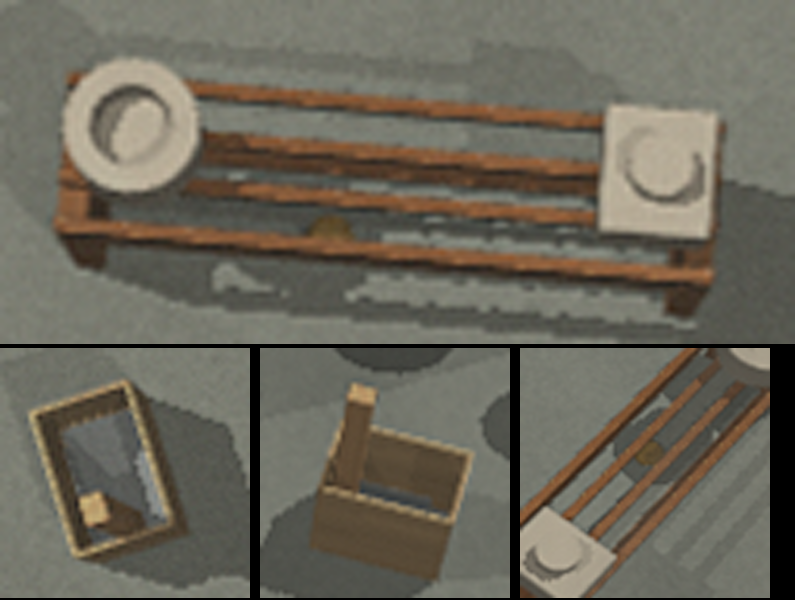

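```bash
python3 - <<'E'
from h import *
b=lambda x,y:(145+(x+.5)*.24-.5,150+(y+.5-348)*.24-.5)
c=lambda x,y:(280+(x+.5-260)*.26-.5,115+(y+.5-348)*.26-.5)
a=lambda x,y:(180+(x+.5)/5.3-.5,85+(y+.5)/5.3-.5)
d=lambda x,y:(280+(x+.5-520)*.32-.5,200+(y+.5-348)*.36-.5)
st=onz('top',[b(30,412),b(127,380),b(187,530),b(78,558)],80);print('stand',st.round(1),st.mean(0))
print([np.linalg.norm(st[i]-st[i-1]).round(1) for i in range(4)])
sc=onz('scene',[c(322,487),c(342,423),c(474,452),c(455,521)],80);print('stand scene',sc.round(1),sc.mean(0))
print('handle',tri('top',b(92,507),'scene',c(362,394)),onz('top',[b(92,507)],155))
print('key',tri('top',a(330,228),'scene',d(650,455)),onz('top',[a(330,226)],10),onz('scene',[d(650,455)],10))
# ledge
print('ledge top front/back corners z96',onz('top',[a(57,220),a(712,270),a(68,75),a(722,122)],96).round(1))
print('scene lip', onz('scene',[d(520,532),d(690,350)],96).round(1))
E
```

```text
stand [[532.5 316.8  80. ]
 [557.  250.5  80. ]
 [453.7 204.4  80. ]
 [432.1 278.7  80. ]] [493.82495924 262.60581517  80.        ]
[np.float64(107.4), np.float64(70.6), np.float64(113.2), np.float64(77.3)]
stand scene [[461.9 214.9  80. ]
 [437.7 276.5  80. ]
 [535.  316.8  80. ]
 [559.3 251.2  80. ]] [498.47966684 264.84613218  80.        ]
handle (array([461.48217944, 255.70048883, 150.13422318]), np.float64(0.6398738706046094)) [[461.31732965 254.88905892 155.        ]]
key (array([667.19980125,  61.86781474,   4.69330022]), np.float64(2.430599367320408)) [[668.10143445  62.48815146  10.        ]] [[667.01919632  58.46046194  10.        ]]
ledge top front/back corners z96 [[ 646.4  207.7   96. ]
 [ 629.8 -148.8   96. ]
 [ 727.1  205.1   96. ]
 [ 712.  -152.8   96. ]]
scene lip [[ 639.6 -107.1   96. ]
 [ 644.4  131.6   96. ]]
```

Request:
servo_tool --targets '[[[-0.01,-0.007,0],7],[[-0.03,-0.021,0],14],[[-0.055,-0.038,0],21],[[-0.08,-0.056,0],28],[[-0.105,-0.073,0],35],[[-0.13,-0.091,0],42],[[-0.155,-0.108,0],49],[[-0.18,-0.125,0],56],[[-0.205,-0.143,0],63],[[-0.23,-0.16,0],70],[[-0.255,-0.178,0],77],[[-0.28,-0.195,0],84],[[-0.305,-0.212,0],91],[[-0.33,-0.23,0],98],[[-0.352,-0.245,0],105],[[-0.37,-0.258,0],112],[[-0.383,-0.267,0],119],[[-0.39,-0.272,0],126],[[-0.393,-0.274,0],133],[[-0.393,-0.274,0],140]]' --hand 1

```text
clock: 1.82
ee_pos: [461.7, 254.0, 248.3]
orientation: [[0.893, 0.45, 0.0], [0.45, -0.893, -0.0], [0.0, 0.0, -1.0]]
force: [-0.2, 0.2, -0.5]
opening: 85.3
gripper_force: 0.0
```

Request:
servo_tool --targets '[[[0,0,0],4.7],[[0,0,0],4.7],[[0,0,0],4.7]]'

```text
clock: 2.07
ee_pos: [460.9, 255.1, 248.2]
orientation: [[0.923, 0.385, -0.0], [0.385, -0.923, -0.0], [-0.0, 0.0, -1.0]]
force: [-0.6, 1.0, -0.9]
opening: 85.4
gripper_force: 0.0
```

```bash
python3 - <<'E'
from h import *
import pickle
o=get_obs(); im=snapshot('wrist')[:,:,::-1]; pickle.dump(o,open('w1.pkl','wb'))
print(o['clock'],o['ee_pos'],np.degrees(np.arctan2(o['orientation'][1][0],o['orientation'][0][0])),np.round(o['joint_positions']))
cv2.imwrite('pics/w1.png',im); cv2.imwrite('pics/w1b.png',cv2.resize(im,(800,600),interpolation=cv2.INTER_CUBIC))
E
```

```text
2.0667 [460.94279931 255.13922316 248.1579478 ] 22.66075785623316 [-64.  25.  38. 108. -19.  53. -84.]
```

View pics/w1b.png

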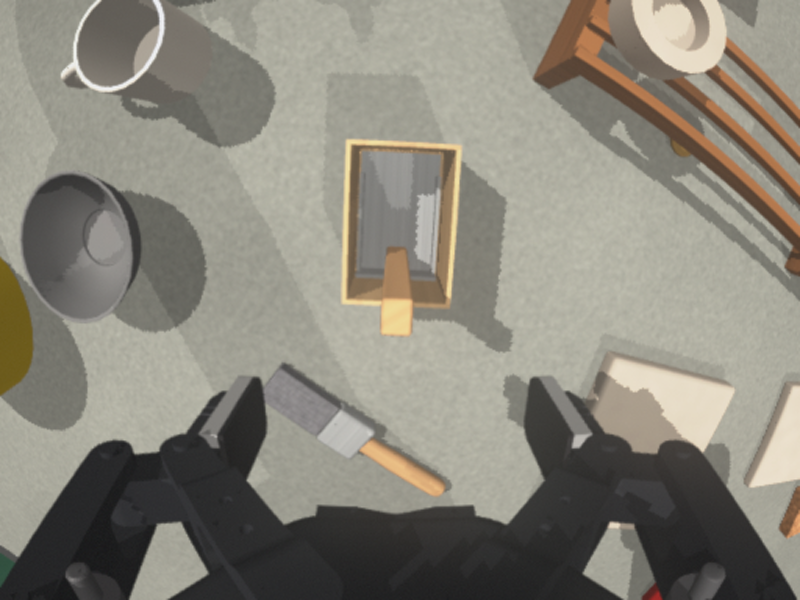

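```bash
python3 - <<'E'
from h import *
import pickle
o=pickle.load(open('w1.pkl','rb')); im=cv2.imread('pics/w1.png')
hsv=cv2.cvtColor(im,cv2.COLOR_BGR2HSV)
m=((hsv[...,2]>205)&(hsv[...,1]>80)).astype(np.uint8); m[:190]=0;m[222:]=0;m[:,:235]=0;m[:,275:]=0
n,l,s,c=cv2.connectedComponentsWithStats(m);k=1+s[1:,4].argmax();print(s[k],c[k])
m2=(l==k).astype(np.uint8);cn=cv2.findContours(m2,0,1)[0][0];bp=cv2.boxPoints(cv2.minAreaRect(cn));print(bp)
P=onz('wrist',bp,155,o);print(P.round(1),P.mean(0),np.linalg.norm(P[1]-P[0]),np.linalg.norm(P[2]-P[1]))
P2=onz('wrist',[c[k]],155,o);print('handle',P2)
R=np.array(o['orientation']);print('in tool',(P2[0]-o['ee_pos'])@R)
d=lambda x,y:((x+.5)/1.5625-.5,(y+.5)/1.5625-.5)
S=onz('wrist',[d(346,141),d(462,146),d(450,307),d(342,304)],80,o);print('stand',S.round(1),S.mean(0))
v=(S[0]+S[1]-S[2]-S[3]);print('ang',np.degrees(np.arctan2(v[1],v[0])),[np.degrees(np.arctan2(*(S[i]-S[j])[[1,0]])) for i,j in((0,3),(1,2))],np.linalg.norm(v)/2)
# handle edges direction
print([np.degrees(np.arctan2(*(P[i]-P[i-1])[[1,0]])).round(1) for i in range(4)])
# scoop side wall
L=onz('wrist',[d(357,275),d(361,150),d(434,277),d(442,150)],10,o);print([np.degrees(np.arctan2(*(L[i+1]-L[i])[[1,0]])) for i in (0,2)])
E
```

```text
[235 191  29  24 479] [252.63674322 201.89561587]
[[235. 191.]
 [263. 191.]
 [263. 214.]
 [235. 214.]]
[[462.5 269.8 155. ]
 [470.9 249.9 155. ]
 [453.5 242.4 155. ]
 [444.9 262.8 155. ]] [457.94061905 256.26044461 155.        ] 21.57020020665611 18.944135843254706
handle [[459.61793647 253.88174827 155.        ]]
in tool [-1.68182313  0.62396899 93.15858456]
stand [[530.2 316.7  80. ]
 [555.6 248.6  80. ]
 [456.1 212.7  80. ]
 [430.2 279.9  80. ]] [493.04288921 264.47417634  80.        ]
ang 20.02280854244463 [np.float64(20.182398878832764), np.float64(19.862065196994916)] 106.15344986471138
[np.float64(21.7), np.float64(-67.3), np.float64(-156.7), np.float64(112.8)]
[np.float64(20.164115917349015), np.float64(20.017692652907176)]
```

Request:
servo_tool --targets '[[[-0.0024,0.0014,0.005],2.6],[[-0.0024,0.0014,0.02],2.6],[[-0.0024,0.0014,0.04],2.6],[[-0.0024,0.0014,0.06],2.6],[[-0.0024,0.0014,0.08],2.6],[[-0.0024,0.0014,0.1],2.6],[[-0.0024,0.0014,0.112],2.6],[[-0.0024,0.0014,0.119],2.6],[[-0.0024,0.0014,0.119],2.6],[[-0.0024,0.0014,0.119],2.6]]' --hand 1

```text
clock: 2.95
ee_pos: [459.7, 252.7, 129.8]
orientation: [[0.94, 0.34, 0.0], [0.34, -0.94, 0.0], [0.0, -0.0, -1.0]]
force: [0.2, -0.3, 0.7]
opening: 85.4
gripper_force: 0.0
```

Request:
servo_tool --targets '[[[0,0,0],0],[[0,0,0],0],[[0,0,0],0],[[0,0,0],0],[[0,0,0],0],[[0,0,0],0],[[0,0,0],0],[[0,0,0],0],[[0,0,0],0],[[0,0,0],0]]' --hand 0.4 --squeeze 50

```text
clock: 3.78
ee_pos: [459.4, 252.8, 129.3]
orientation: [[0.94, 0.34, -0.0], [0.34, -0.94, -0.0], [-0.0, 0.0, -1.0]]
force: [-0.9, -0.3, 0.3]
opening: 34.1
gripper_force: 0.0
```

```bash
python3 - <<'E'
from h import *
import pickle
o=get_obs(); im=snapshot('wrist')[:,:,::-1]; pickle.dump(o,open('w2.pkl','wb'))
print(o['clock'],o['ee_pos'],o['opening'],np.degrees(np.arctan2(o['orientation'][1][0],o['orientation'][0][0])))
cv2.imwrite('pics/w2.png',im); cv2.imwrite('pics/w2b.png',cv2.resize(im,(800,600),interpolation=cv2.INTER_CUBIC))
E
```

```text
3.7833 [459.4288323  252.7584868  129.28637721] 34.06213663140122 19.874568813200746
```

View pics/w2b.png

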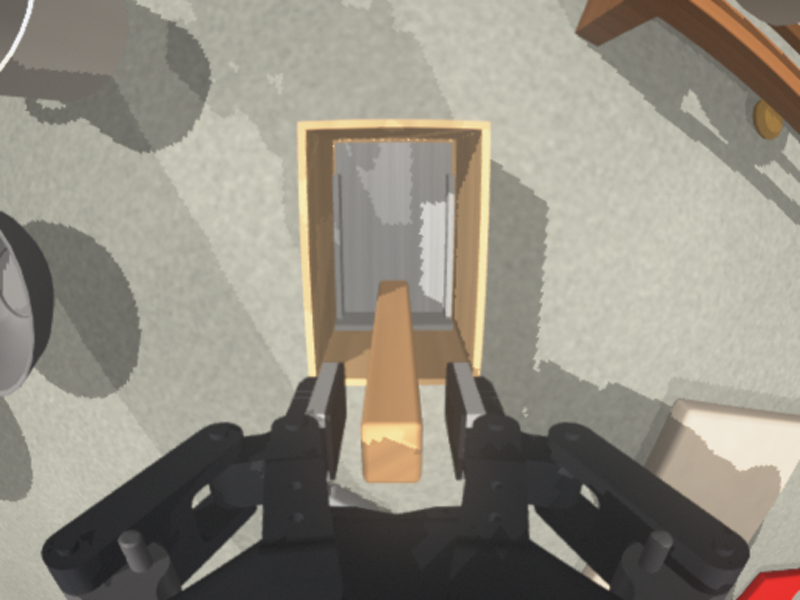

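Request:
servo_tool --targets '[[[0,-0.001,0],0],[[0,-0.001,0],0],[[0,-0.001,0],0],[[0,-0.001,0],0],[[0,-0.001,0],0],[[0,-0.001,0],0],[[0,-0.001,0],0],[[0,-0.001,0],0],[[0,-0.001,0],0],[[0,-0.001,0],0]]' --hand 0 --squeeze 50

```text
clock: 4.67
ee_pos: [459.1, 253.8, 129.3]
orientation: [[0.94, 0.34, 0.0], [0.34, -0.94, 0.0], [0.0, -0.0, -1.0]]
force: [0.1, 0.3, 3.9]
opening: 15.7
gripper_force: 49.2
```

Request:
servo_tool --targets '[[[0,0,-0.002],0],[[0,0,-0.005],0],[[0,0,-0.01],0],[[0,0,-0.016],0],[[0,0,-0.022],0],[[0,0,-0.03],0],[[0,0,-0.038],0],[[0,0,-0.046],0],[[0,0,-0.054],0],[[0,0,-0.062],0],[[0,0,-0.07],0],[[0,0,-0.08],0],[[0,0,-0.09],0],[[0,0,-0.1],0],[[0,0,-0.107],0],[[0,0,-0.11],0],[[0,0,-0.11],0],[[0,0,-0.11],0]]'

```text
clock: 6.17
ee_pos: [459.0, 253.8, 239.2]
orientation: [[0.94, 0.34, -0.0], [0.34, -0.94, 0.0], [-0.0, -0.0, -1.0]]
force: [0.4, 0.6, -2.1]
opening: 15.4
gripper_force: 48.7
```

```bash
python3 - <<'E'
from h import *
import pickle
o2=pickle.load(open('w2.pkl','rb'))
d=lambda x,y:((x+.5)/1.5625-.5,(y+.5)/1.5625-.5)
print('key',onz('wrist',[d(767,120)],9,o2))
o=get_obs(); im=snapshot('wrist')[:,:,::-1]; pickle.dump(o,open('w3.pkl','wb'))
t=snapshot('top')[:,:,::-1];s=snapshot('scene')[:,:,::-1]
print(o['clock'],o['ee_pos'],o['opening'],o['force'],o['gripper_force'])
cv2.imwrite('pics/w3.png',im)
out=np.zeros((600,800,3),np.uint8);out[:384,:512]=im
out[384:584,:266]=cv2.resize(t[140:215,130:230],(266,200));out[384:584,270:536]=cv2.resize(s[95:185,250:370],(266,200))
cv2.imwrite('pics/w3b.png',out)
E
```

```text
key [[658.89657405  62.83975581   9.        ]]
6.1667 [458.95761077 253.79384754 239.19524148] 15.369061009905348 [ 0.35543235  0.56652488 -2.08044833] 48.71396541595459
```

View pics/w3b.png

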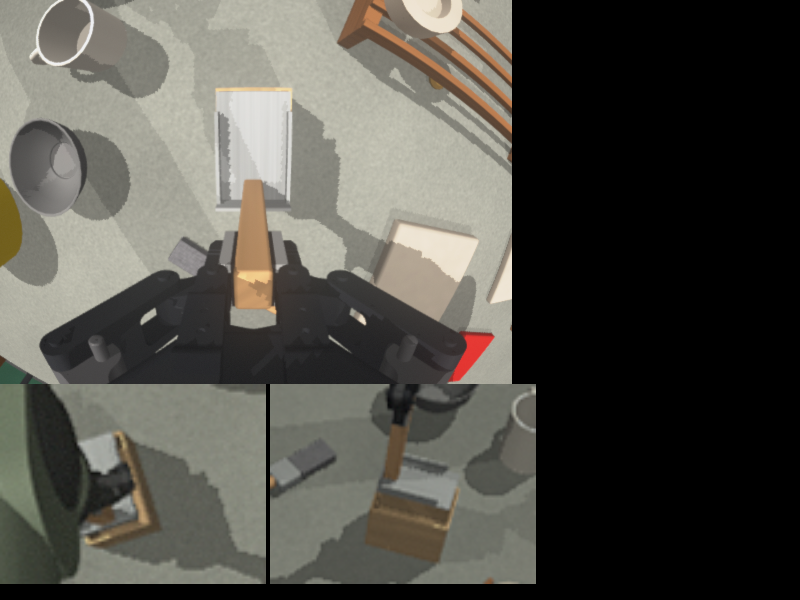

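Request:
servo_tool --targets '[[[0,0.005,0],0],[[-0.001,0.015,0],2],[[-0.002,0.03,0],4],[[-0.003,0.05,0],6],[[-0.004,0.07,0],8],[[-0.005,0.09,0],10],[[-0.006,0.11,0],12],[[-0.007,0.13,0],14],[[-0.008,0.15,0],17],[[-0.009,0.17,0],20],[[-0.01,0.185,0],22],[[-0.011,0.193,0],22.6],[[-0.011,0.195,0],22.6],[[-0.011,0.195,0],22.6],[[-0.011,0.195,0],22.6]]'

```text
clock: 7.57
ee_pos: [514.8, 67.1, 239.2]
orientation: [[0.999, -0.047, -0.0], [-0.047, -0.999, 0.0], [-0.0, -0.0, -1.0]]
force: [-1.0, 0.2, -1.3]
opening: 15.4
gripper_force: 48.8
```

```bash
python3 - <<'E'
from h import *
import pickle
o=get_obs(); im=snapshot('wrist')[:,:,::-1]; pickle.dump(o,open('w4.pkl','wb'))
t=snapshot('top')[:,:,::-1];cv2.imwrite('pics/t4.png',t)
print(o['clock'],o['ee_pos'],o['opening'],o['force'],np.degrees(np.arctan2(o['orientation'][1][0],o['orientation'][0][0])))
cv2.imwrite('pics/w4.png',im);cv2.imwrite('pics/w4b.png',cv2.resize(im,(800,600),interpolation=cv2.INTER_CUBIC))
E
```

```text
7.5667 [514.84880697  67.08191609 239.22776976] 15.366762034094709 [-1.02122336  0.19819571 -1.34123172] -2.675971940399922
```

View pics/w4b.png

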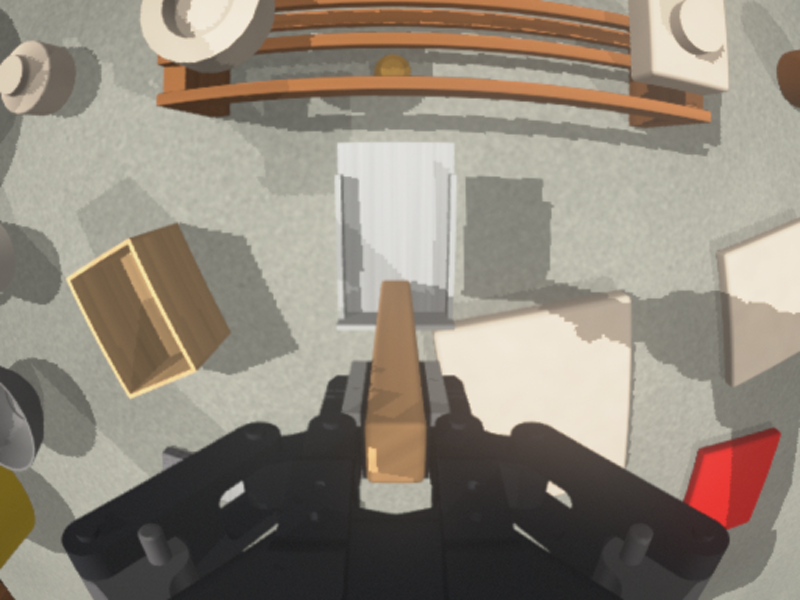

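```bash
python3 - <<'E'
from h import *
import pickle
o=pickle.load(open('w4.pkl','rb'));R=np.array(o['orientation'])
d=lambda x,y:((x+.5)/1.5625-.5,(y+.5)/1.5625-.5)
tl=lambda P:((P-o['ee_pos'])@R).round(1)
zu=o['ee_pos'][2]-126.3
print('pan front',tl(onz('wrist',[d(338,143),d(453,143)],zu+2,o)))
print('rear wall top back',tl(onz('wrist',[d(338,328),d(453,328)],zu+24,o)))
print('wall fronts',tl(onz('wrist',[d(337,175),d(454,175)],zu+14,o)))
L=onz('wrist',[d(158,96),d(710,112)],96,o);print('lip top',L.round(1),tl(L))
L=onz('wrist',[d(158,105),d(710,123)],68,o);print('lip bot',L.round(1),tl(L))
M=onz('wrist',[d(395,92),d(395,80)],96,o);print('lip mid front/back at tcp y',M.round(1),tl(M))
K=onz('wrist',[d(376,68),d(410,68),d(391,56),d(391,67)],10,o);print('key',K.round(1),tl(K))
# top image lip line: rust colour
t=cv2.imread('pics/top0.png');h=cv2.cvtColor(t,cv2.COLOR_BGR2HSV)
m=(h[...,0]<14)&(h[...,1]>110)&(h[...,2]>100)
pts=[]
for u in range(215,285,5):
    v=np.where(m[120:140,u])[0]+120
    if len(v): pts.append((u,v.min(),v.max()))
P=onz('top',[(p[0],p[2]+.5) for p in pts],96);print('top lip front',P.round(1).tolist())
E
```

```text
pan front [[ 84.7 -29.4 124.3]
 [ 84.8  31.8 124.3]]
rear wall top back [[-11.3 -29.  102.3]
 [-11.2  31.6 102.3]]
wall fronts [[ 67.7 -28.6 112.3]
 [ 67.7  31.  112.3]]
lip top [[ 645.5  207.5   96. ]
 [ 628.3 -150.    96. ]] [[ 123.9 -146.3  143.2]
 [ 123.5  211.6  143.1]]
lip bot [[ 645.   222.8   68. ]
 [ 624.2 -171.7   68. ]] [[ 122.8 -161.6  171.2]
 [ 120.4  233.5  171.1]]
lip mid front/back at tcp y [[629.8  60.9  96. ]
 [637.   60.5  96. ]] [[115.2   0.9 143.2]
 [122.3   0.9 143.2]]
key [[663.1  73.7  10. ]
 [661.9  48.3  10. ]
 [672.1  62.1  10. ]
 [663.3  62.5  10. ]] [[147.8 -13.5 229.2]
 [147.8  12.  229.2]
 [157.4  -2.3 229.2]
 [148.6  -2.2 229.2]]
top lip front [[638.7, 136.4, 96.0], [636.2, 122.0, 96.0], [636.7, 107.6, 96.0], [634.2, 93.1, 96.0], [634.6, 78.7, 96.0], [635.1, 64.4, 96.0], [632.6, 49.9, 96.0], [633.0, 35.5, 96.0], [630.6, 21.0, 96.0], [631.0, 6.6, 96.0], [628.5, -7.8, 96.0], [629.0, -22.2, 96.0], [629.4, -36.6, 96.0], [626.9, -51.1, 96.0]]
```

Request:
servo_tool --targets '[[[0,-0.001,0.005],0],[[0,-0.002,0.015],0],[[0,-0.002,0.03],0],[[0,-0.002,0.045],0],[[0,-0.002,0.06],0],[[0,-0.002,0.075],0],[[0,-0.002,0.09],0],[[0,-0.002,0.1],0],[[0,-0.002,0.106],0],[[0,-0.002,0.11],0],[[0,-0.002,0.111],0],[[0,-0.002,0.111],0],[[0,-0.002,0.111],0]]'

```text
clock: 8.75
ee_pos: [515.4, 68.7, 128.7]
orientation: [[0.999, -0.047, 0.001], [-0.047, -0.999, 0.0], [0.001, -0.0, -1.0]]
force: [-0.8, 0.2, -1.6]
opening: 15.4
gripper_force: 48.8
```

Request:
servo_tool --targets '[[[0,0,0.0005],0],[[0,0,0.001],0],[[0,0,0.001],0],[[0,0,0.001],0],[[0,0,0.001],0]]'

```text
clock: 9.17
ee_pos: [515.2, 68.6, 127.4]
orientation: [[0.999, -0.048, 0.0], [-0.048, -0.999, 0.0], [0.0, -0.0, -1.0]]
force: [-0.1, 0.5, -1.2]
opening: 15.4
gripper_force: 48.8
```

Request:
servo_tool --targets '[[[0,0,0.0005],0],[[0,0,0.0005],0],[[0,0,0.0005],0]]'

```text
clock: 9.42
ee_pos: [515.1, 68.6, 126.8]
orientation: [[0.999, -0.047, -0.0], [-0.047, -0.999, -0.0], [-0.0, 0.0, -1.0]]
force: [0.7, -0.2, -0.6]
opening: 15.5
gripper_force: 48.8
```

Request:
servo_tool --targets '[[[0,0,0.0005],0],[[0,0,0.0005],0],[[0,0,0.0005],0]]'

```text
clock: 9.67
ee_pos: [515.2, 68.5, 126.4]
orientation: [[0.999, -0.048, 0.0], [-0.048, -0.999, -0.0], [0.0, -0.0, -1.0]]
force: [0.9, -1.0, 1.6]
opening: 15.8
gripper_force: 49.1
```

Request:
servo_tool --targets '[[[0,0,0.0004],0],[[0,0,0.0004],0],[[0,0,0.0004],0]]'

```text
clock: 9.92
ee_pos: [515.2, 68.5, 126.3]
orientation: [[0.999, -0.048, 0.0], [-0.048, -0.999, 0.0], [0.0, -0.0, -1.0]]
force: [-3.7, -0.8, 11.9]
opening: 15.5
gripper_force: 50.6
```

Request:
servo_tool --targets '[[[0.002,0,-0.0004],0],[[0.007,0,-0.0004],0],[[0.014,0,-0.0004],0],[[0.021,0,-0.0004],0],[[0.028,0,-0.0004],0],[[0.034,0,-0.0004],0],[[0.038,0,-0.0004],0],[[0.041,0,-0.0004],0],[[0.044,0,-0.0004],0],[[0.047,0,-0.0004],0],[[0.05,0,-0.0004],0],[[0.053,0,-0.0004],0],[[0.056,0,-0.0004],0],[[0.059,0,-0.0004],0],[[0.062,0,-0.0004],0],[[0.065,0,-0.0004],0],[[0.068,0,-0.0004],0],[[0.07,0,-0.0004],0],[[0.07,0,-0.0004],0]]'

```text
clock: 11.5
ee_pos: [586.0, 65.1, 126.4]
orientation: [[0.999, -0.048, 0.0], [-0.048, -0.999, -0.0], [0.0, 0.0, -1.0]]
force: [-0.1, 0.7, 4.0]
opening: 15.5
gripper_force: 49.6
```

```bash
python3 - <<'E'
from h import *
import pickle
o=get_obs(); im=snapshot('wrist')[:,:,::-1]; pickle.dump(o,open('w5.pkl','wb'))
print(o['clock'],o['ee_pos'],o['force'])
cv2.imwrite('pics/w5.png',im);cv2.imwrite('pics/w5b.png',cv2.resize(im[:300,80:432],None,fx=2,fy=2,interpolation=cv2.INTER_CUBIC))
E
```

```text
11.5 [586.00180778  65.10079819 126.35462185] [-0.06255123  0.71792834  4.03945448]
```

View pics/w5b.png

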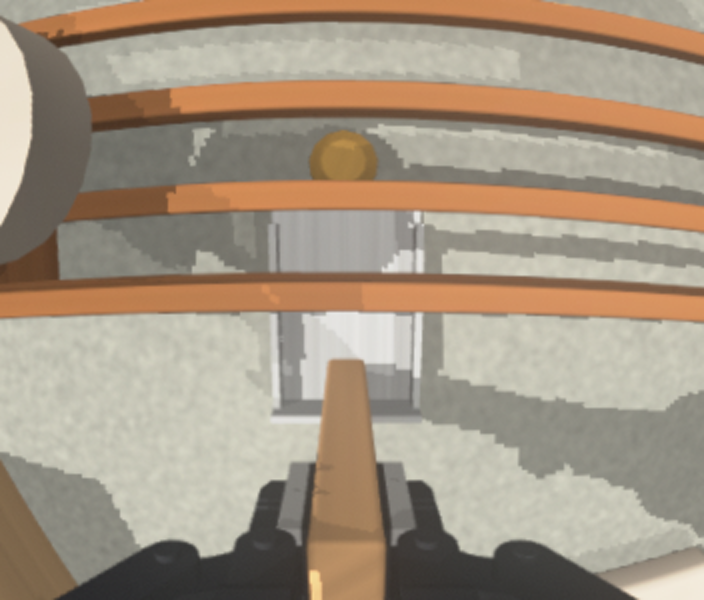

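```bash
python3 - <<'E'
from h import *
import pickle
o=pickle.load(open('w5.pkl','rb'));R=np.array(o['orientation'])
d=lambda x,y:((x+.5)/2-.5+80,(y+.5)/2-.5)
tl=lambda P:((P-o['ee_pos'])@R).round(1)
P=onz('wrist',[d(347,316),d(347,288),d(100,316),d(600,318)],96,o);print(P.round(1),tl(P))
print('key',tl(onz('wrist',[d(342,160),d(342,131)],12,o)),'pan rear',tl(onz('wrist',[d(347,421)],24,o)),'handle front foot',tl(onz('wrist',[d(347,360)],2,o)))
E
```

```text
[[630.6  61.6  96. ]
 [638.1  61.2  96. ]
 [634.9 131.3  96. ]
 [627.9 -10.3  96. ]] [[ 44.7   1.4  30.4]
 [ 52.2   1.4  30.4]
 [ 45.7 -68.5  30.4]
 [ 45.4  73.3  30.4]]
key [[ 93.3  -0.6 114.4]
 [105.2  -0.6 114.4]] pan rear [[-11.6   1.6 102.3]] handle front foot [[  8.5   1.5 124.4]]
```

Request:
servo_tool --targets '[[[0.001,0,0],0],[[0.0025,0,0],0],[[0.004,0,0],0],[[0.0055,0,0],0],[[0.007,0,0],0],[[0.0085,0,0],0],[[0.01,0,0],0],[[0.0115,0,0],0],[[0.013,0,0],0],[[0.0145,0,0],0],[[0.016,0,0],0],[[0.0175,0,0],0],[[0.019,0,0],0],[[0.0205,0,0],0],[[0.022,0,0],0],[[0.0235,0,0],0],[[0.025,0,0],0],[[0.0265,0,0],0],[[0.028,0,0],0],[[0.028,0,0],0]]'

```text
clock: 13.22
ee_pos: [613.5, 63.8, 126.4]
orientation: [[0.999, -0.048, 0.0], [-0.048, -0.999, -0.0], [0.0, 0.0, -1.0]]
force: [-2.4, -0.1, 5.5]
opening: 15.2
gripper_force: 49.7
```

Request:
servo_tool --targets '[[[0.001,0,0],0],[[0.002,0,0],0],[[0.003,0,0],0],[[0.004,0,0],0],[[0.004,0,0],0],[[0.004,0,0],0]]'

```text
clock: 13.72
ee_pos: [617.4, 63.7, 126.4]
orientation: [[0.999, -0.048, 0.0], [-0.048, -0.999, 0.0], [0.0, -0.0, -1.0]]
force: [-1.9, 0.7, 5.9]
opening: 15.5
gripper_force: 49.8
```

```bash
python3 - <<'E'
from h import *
import pickle
o=get_obs(); im=snapshot('wrist')[:,:,::-1]; pickle.dump(o,open('w6.pkl','wb'))
print(o['clock'],o['ee_pos'],o['force'])
cv2.imwrite('pics/w6.png',im);cv2.imwrite('pics/w6b.png',cv2.resize(im[:300,80:432],None,fx=2,fy=2,interpolation=cv2.INTER_CUBIC))
E
```

```text
13.7167 [617.38692698  63.67028663 126.38967179] [-1.93765771  0.65172099  5.91187552]
```

View pics/w6b.png

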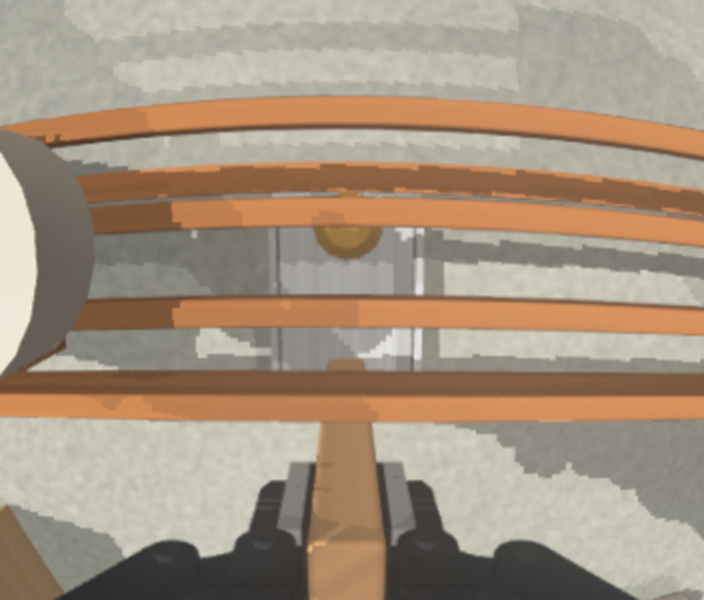

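```bash
python3 - <<'E'
from h import *
import pickle
o=pickle.load(open('w6.pkl','rb'));R=np.array(o['orientation'])
d=lambda x,y:((x+.5)/2-.5+80,(y+.5)/2-.5)
tl=lambda P:((P-o['ee_pos'])@R).round(1)
print('lip',tl(onz('wrist',[d(347,421),d(347,395)],96,o)))
for z in (7,9): print('key near edge, far, width',tl(onz('wrist',[d(348,260),d(346,190),d(315,226),d(383,226)],z,o)))
print('pan front',tl(onz('wrist',[d(300,193),d(300,197)],2,o)),'fence',tl(onz('wrist',[d(200,190)],15,o)))
E
```

```text
lip [[14.9  1.4 30.4]
 [22.5  1.4 30.4]]
key near edge, far, width [[ 52.3   1.9 119.4]
 [ 81.3   1.  119.4]
 [ 66.5 -11.6 119.4]
 [ 66.5  16.2 119.4]]
key near edge, far, width [[ 52.5   1.9 117.4]
 [ 81.2   1.  117.4]
 [ 66.5 -11.5 117.4]
 [ 66.6  16.1 117.4]]
pan front [[ 80.4 -18.1 124.4]
 [ 78.7 -18.1 124.4]] fence [[ 82.5 -57.4 111.4]]
```

Request:
servo_tool --targets '[[[0.001,0,0],0],[[0.002,0,0],0],[[0.003,0,0],0],[[0.003,0,0],0],[[0.003,0,0],0]]'

```text
clock: 14.18
ee_pos: [620.4, 63.5, 126.4]
orientation: [[0.999, -0.048, 0.0], [-0.048, -0.999, -0.0], [0.0, 0.0, -1.0]]
force: [-1.9, 1.2, 6.3]
opening: 15.5
gripper_force: 49.8
```

Request:
servo_tool --targets '[[[-0.0005,0,0],0],[[-0.0012,0,0],0],[[-0.0022,0,0],0],[[-0.0035,0,0],0],[[-0.005,0,0],0],[[-0.007,0,0],0],[[-0.0095,0,0],0],[[-0.0125,0,0],0],[[-0.016,0,-0.0002],0],[[-0.0195,0,-0.0004],0],[[-0.023,0,-0.0006],0],[[-0.0265,0,-0.0008],0],[[-0.03,0,-0.001],0],[[-0.0335,0,-0.001],0],[[-0.037,0,-0.001],0],[[-0.0405,0,-0.001],0],[[-0.044,0,-0.001],0],[[-0.047,0,-0.001],0],[[-0.049,0,-0.001],0],[[-0.05,0,-0.001],0]]'

```text
clock: 15.85
ee_pos: [569.8, 66.0, 127.3]
orientation: [[0.999, -0.048, -0.0], [-0.048, -0.999, 0.0], [-0.0, -0.0, -1.0]]
force: [0.5, 0.4, -0.9]
opening: 15.5
gripper_force: 49.0
```

Request:
servo_tool --targets '[[[-0.001,0,0],0],[[-0.0025,0,0],0],[[-0.0045,0,0],0],[[-0.007,0,0],0],[[-0.01,0,0],0],[[-0.0135,0,0],0],[[-0.017,0,0],0],[[-0.0205,0,0],0],[[-0.024,0,0],0],[[-0.0275,0,0],0],[[-0.031,0,0],0],[[-0.0345,0,0],0],[[-0.038,0,0],0],[[-0.0415,0,0],0],[[-0.0445,0,0],0],[[-0.047,0,0],0],[[-0.049,0,0],0],[[-0.05,0,0],0],[[-0.05,0,0],0]]'

```text
clock: 17.43
ee_pos: [520.0, 68.4, 127.3]
orientation: [[0.999, -0.048, -0.0], [-0.048, -0.999, 0.0], [-0.0, -0.0, -1.0]]
force: [-0.1, -0.7, -0.6]
opening: 15.2
gripper_force: 49.0
```

```bash
python3 - <<'E'
from h import *
import pickle
o=get_obs(); im=snapshot('wrist')[:,:,::-1]; pickle.dump(o,open('w7.pkl','wb'))
print(o['clock'],o['ee_pos'],o['force'],np.round(o['joint_positions']))
cv2.imwrite('pics/w7.png',im);cv2.imwrite('pics/w7b.png',cv2.resize(im[:300,80:432],None,fx=2,fy=2,interpolation=cv2.INTER_CUBIC))
E
```

```text
17.4333 [519.96641791  68.41707686 127.31949686] [-0.10768458 -0.66492398 -0.60326176] [-40.  36.  36. 114. -33.  40. -75.]
```

View pics/w7b.png

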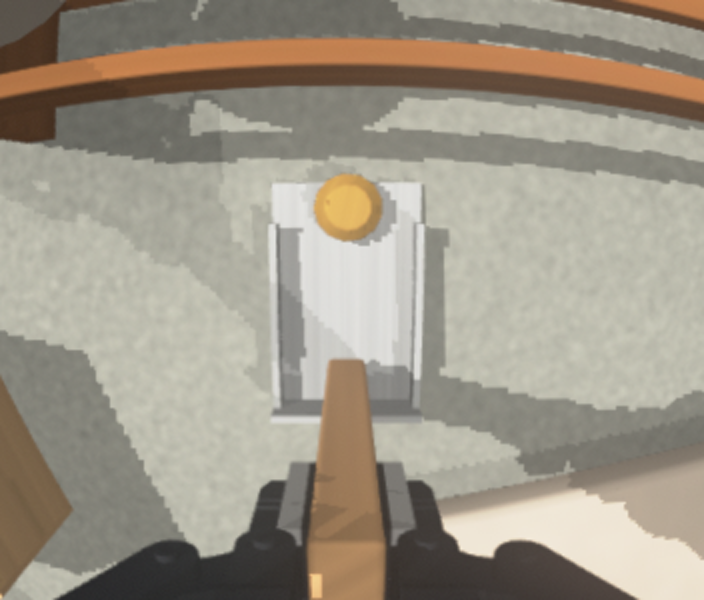

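```bash
python3 - <<'E'
from h import *
import pickle
o=pickle.load(open('w7.pkl','rb'));R=np.array(o['orientation'])
d=lambda x,y:((x+.5)/2-.5+80,(y+.5)/2-.5)
tl=lambda P:((P-o['ee_pos'])@R).round(1)
print(tl(onz('wrist',[d(348,207)],17,o)),tl(onz('wrist',[d(348,207)],10,o)),tl(onz('wrist',[d(348,183),d(300,183)],3,o)))
E
```

```text
[[ 74.2   1.8 110.3]] [[ 74.3   1.9 117.3]] [[ 84.4   1.9 124.3]
 [ 84.6 -18.  124.3]]
```

Request:
servo_tool --targets '[[[0.011,0,0],0],[[0.021,0,0],0],[[0.03,0,0],0],[[0.0385,0,0],0],[[0.0465,0,0],0],[[0.0535,0,0],0],[[0.0595,0,0],0],[[0.0645,0,0],0],[[0.0685,0,0],0],[[0.0715,0,0],0],[[0.0735,0,0],0],[[0.075,0,0],0],[[0.076,0,0],0],[[0.0765,0,0],0],[[0.0765,0,0],0]]'

```text
clock: 18.73
ee_pos: [596.5, 64.7, 127.3]
orientation: [[0.999, -0.048, -0.0], [-0.048, -0.999, -0.0], [-0.0, 0.0, -1.0]]
force: [0.8, -0.3, -1.7]
opening: 15.4
gripper_force: 49.0
```

```bash
python3 - <<'E'
from h import *
import pickle
o=get_obs(); im=snapshot('wrist')[:,:,::-1]; pickle.dump(o,open('w8.pkl','wb'))
print(o['clock'],o['ee_pos'],o['force'])
cv2.imwrite('pics/w8.png',im)
h=cv2.cvtColor(im,cv2.COLOR_BGR2HSV)
m=((h[...,0]>16)&(h[...,0]<26)&(h[...,1]>120)&(h[...,2]>90)).astype(np.uint8);m[:, :200]=0;m[:,300:]=0;m[230:]=0
n,l,s,c=cv2.connectedComponentsWithStats(m)
R=np.array(o['orientation'])
for k in range(1,n):
    if s[k,4]>30: print(s[k],c[k],((onz('wrist',[c[k]],12,o)-o['ee_pos'])@R).round(1))
x=cv2.imread('pics/w7.png');hh=cv2.cvtColor(x,cv2.COLOR_BGR2HSV);print('ref key hsv',hh[103,254],hh[95,254])
E
```

```text
18.7333 [596.50063571  64.71970783 127.3311492 ] [ 0.81409533 -0.29017792 -1.66466705]
[238  90  32  19 496] [253.60080645 100.3608871 ] [[ 76.6   1.7 115.3]]
ref key hsv [ 20 144 229] [ 19 143 229]
```

```bash
python3 - <<'E'
from h import *
for f in ('w8','w7'):
    im=cv2.imread(f'pics/{f}.png');h=cv2.cvtColor(im,cv2.COLOR_BGR2HSV)
    m=((h[...,0]>16)&(h[...,0]<26)&(h[...,1]>120)&(h[...,2]>90));m[:, :200]=0;m[:,300:]=0
    for v in range(82,126,2):
        u=np.where(m[v])[0]
        print(f,v,(u.min(),u.max()) if len(u) else None, h[v,254])
E
```

```text
w8 82 None [ 20  31 125]
w8 84 None [ 21  27 121]
w8 86 None [ 19  29 122]
w8 88 None [ 19  33 124]
w8 90 (np.int64(250), np.int64(257)) [ 18 133 149]
w8 92 (np.int64(246), np.int64(261)) [ 18 142 151]
w8 94 (np.int64(243), np.int64(264)) [ 18 144 151]
w8 96 (np.int64(242), np.int64(266)) [ 18 141 155]
w8 98 (np.int64(240), np.int64(267)) [ 18 142 153]
w8 100 (np.int64(239), np.int64(268)) [ 18 142 153]
w8 102 (np.int64(238), np.int64(269)) [ 18 141 152]
w8 104 (np.int64(238), np.int64(269)) [ 18 142 153]
w8 106 (np.int64(238), np.int64(269)) [ 18 142 153]
w8 108 (np.int64(238), np.int64(269)) [ 18 143 152]
w8 110 None [ 13 143 175]
w8 112 None [ 12 145 194]
w8 114 None [ 12 142 191]
w8 116 None [ 12 141 190]
w8 118 None [ 13 144 190]
w8 120 None [ 13 143 189]
w8 122 None [ 13 142 187]
w8 124 None [ 11  87 150]
w7 82 None [ 28  20 187]
w7 84 None [ 26  22 175]
w7 86 None [ 21  44 174]
w7 88 (np.int64(248), np.int64(259)) [ 18 142 209]
w7 90 (np.int64(244), np.int64(262)) [ 18 145 209]
w7 92 (np.int64(243), np.int64(265)) [ 18 145 218]
w7 94 (np.int64(241), np.int64(266)) [ 19 143 228]
w7 96 (np.int64(239), np.int64(267)) [ 20 145 229]
w7 98 (np.int64(239), np.int64(268)) [ 20 145 229]
w7 100 (np.int64(238), np.int64(269)) [ 20 144 229]
w7 102 (np.int64(238), np.int64(269)) [ 20 144 230]
w7 104 (np.int64(237), np.int64(269)) [ 20 143 230]
w7 106 (np.int64(238), np.int64(268)) [ 20 143 230]
w7 108 (np.int64(239), np.int64(268)) [ 20 141 230]
w7 110 (np.int64(239), np.int64(267)) [ 20 142 230]
w7 112 (np.int64(240), np.int64(266)) [ 19 142 230]
w7 114 (np.int64(242), np.int64(264)) [ 18 141 220]
w7 116 (np.int64(244), np.int64(262)) [ 18 132 180]
w7 118 (np.int64(248), np.int64(259)) [ 18 128 177]
w7 120 None [ 18  55 186]
w7 122 None [ 24   6 225]
w7 124 None [ 23   5 224]
```

Request:
servo_tool --targets '[[[-0.0015,0,0],0],[[-0.0045,0,0],0],[[-0.009,0,0],0],[[-0.015,0,0],0],[[-0.0225,0,0],0],[[-0.0315,0,0],0],[[-0.042,0,0],0],[[-0.054,0,0],0],[[-0.0675,0,0],0],[[-0.0825,0,0],0],[[-0.099,0,0],0],[[-0.099,0,0],0],[[-0.099,0,0],0],[[-0.099,0,0],0]]'

```text
clock: 19.95
ee_pos: [497.9, 69.7, 127.5]
orientation: [[0.999, -0.047, 0.001], [-0.047, -0.999, 0.0], [0.001, -0.0, -1.0]]
force: [0.2, 0.2, -1.1]
opening: 15.0
gripper_force: 49.0
```

```bash
cat > key.py <<'E'
from h import *
def key(name):
    o=get_obs(); im=snapshot('wrist')[:,:,::-1]; cv2.imwrite(f'pics/{name}.png',im)
    print(o['clock'],o['ee_pos'],o['force'],o['opening'])
    h=cv2.cvtColor(im,cv2.COLOR_BGR2HSV)
    m=((h[...,0]>15)&(h[...,0]<26)&(h[...,1]>120)&(h[...,2]>90)).astype(np.uint8);m[:, :200]=0;m[:,300:]=0;m[210:]=0
    n,l,s,c=cv2.connectedComponentsWithStats(m);R=np.array(o['orientation'])
    for k in range(1,n):
        if s[k,4]>100: print(s[k],c[k].round(1),'tool',((onz('wrist',[c[k]],o['ee_pos'][2]-112,o)-o['ee_pos'])@R).round(1))
E
python3 -c "
from key import *
key('w9')"
```

```text
19.95 [497.92193516  69.65158531 127.54480595] [ 0.18792252  0.20292078 -1.0503824 ] 15.029359175437133
[238  97  32  32 784] [253.4 112.6] tool [[ 66.8   1.6 112. ]]
```

Request:
servo_tool --targets '[[[0.017,0,0],0],[[0.032,0,0],0],[[0.045,0,0],0],[[0.056,0,0],0],[[0.065,0,0],0],[[0.072,0,0],0],[[0.077,0,0],0],[[0.08,0,0],0],[[0.0815,0,0],0],[[0.082,0,0],0],[[0.082,0,0],0]]'

```text
clock: 20.92
ee_pos: [579.4, 65.5, 127.3]
orientation: [[0.999, -0.048, -0.0], [-0.048, -0.999, 0.0], [-0.0, -0.0, -1.0]]
force: [-0.3, -0.2, -1.9]
opening: 15.7
gripper_force: 49.0
```

Request:
servo_tool --targets '[[[-0.0015,0,0],0],[[-0.0045,0,0],0],[[-0.009,0,0],0],[[-0.015,0,0],0],[[-0.0225,0,0],0],[[-0.0315,0,0],0],[[-0.042,0,0],0],[[-0.054,0,0],0],[[-0.0675,0,0],0],[[-0.0825,0,0],0],[[-0.0825,0,0],0],[[-0.0825,0,0],0],[[-0.0825,0,0],0]]'

```text
clock: 22.0
ee_pos: [497.3, 69.6, 127.5]
orientation: [[0.999, -0.047, 0.001], [-0.047, -0.999, 0.0], [0.001, -0.0, -1.0]]
force: [-0.4, 0.7, -1.4]
opening: 15.5
gripper_force: 49.0
```

```bash
python3 -c "
from key import *
key('w10')"
```

```text
22.0 [497.29494339  69.64746802 127.48667953] [-0.36307956  0.71004665 -1.35943843] 15.545670899544927
[238 110  32  32 781] [253.6 125.7] tool [[ 56.2   1.7 112. ]]
```

Request:
servo_tool --targets '[[[0,0,-0.001],0],[[0,0,-0.003],0],[[0,0,-0.006],0],[[0,0,-0.01],0],[[0,0,-0.015],0],[[0,0,-0.02],0],[[0,0,-0.025],0],[[0,0,-0.03],0],[[0,0,-0.035],0],[[0,0,-0.039],0],[[0,0,-0.042],0],[[0,0,-0.044],0],[[0,0,-0.045],0],[[0,0,-0.045],0]]'

```text
clock: 23.22
ee_pos: [497.1, 69.5, 172.4]
orientation: [[0.999, -0.047, 0.0], [-0.047, -0.999, 0.0], [0.0, -0.0, -1.0]]
force: [-0.2, -0.8, -1.5]
opening: 15.4
gripper_force: 49.0
```

Request:
servo_tool --targets '[[[-0.0003,0.002,0],0],[[-0.0008,0.006,0],0],[[-0.0017,0.012,0],0],[[-0.0028,0.02,0],0],[[-0.0042,0.03,0],0],[[-0.0058,0.042,0],0],[[-0.0078,0.056,0],0],[[-0.01,0.072,0],0],[[-0.0125,0.09,0],0],[[-0.0146,0.105,0],0],[[-0.0171,0.123,0],0],[[-0.0193,0.139,0],0],[[-0.0213,0.153,0],0],[[-0.0229,0.165,0],0],[[-0.0243,0.175,0],0],[[-0.0254,0.183,0],0],[[-0.0263,0.189,0],0],[[-0.0268,0.193,0],0],[[-0.027,0.195,0],0],[[-0.027,0.195,0],0]]'

```text
clock: 24.88
ee_pos: [460.9, -124.2, 172.3]
orientation: [[0.999, -0.048, 0.0], [-0.048, -0.999, -0.0], [0.0, 0.0, -1.0]]
force: [0.1, 0.1, -1.4]
opening: 15.2
gripper_force: 49.0
```

```bash
python3 -c "
from key import *
key('w11')"
```

```text
24.8833 [ 460.92312725 -124.2008857   172.29398087] [ 0.08808111  0.09870557 -1.44810233] 15.163995124542739
[238 110  32  32 797] [253.8 125.8] tool [[ 56.2   1.9 112. ]]
```

Request:
servo_tool --targets '[[[-0.0003,0.002,0],0],[[-0.0008,0.006,0],0],[[-0.0017,0.012,0],0],[[-0.0028,0.02,0],0],[[-0.0042,0.03,0],0],[[-0.0058,0.042,0],0],[[-0.0078,0.056,0],0],[[-0.01,0.072,0],0],[[-0.0125,0.09,0],0],[[-0.0146,0.105,0],0],[[-0.0171,0.122,0],0],[[-0.0193,0.138,0],0],[[-0.0213,0.152,0],0],[[-0.0229,0.164,0],0],[[-0.0243,0.174,0],0],[[-0.0254,0.182,0],0],[[-0.0262,0.188,0],0],[[-0.0266,0.192,0],0],[[-0.0266,0.1935,0],0],[[-0.0266,0.1935,0],0]]'

```text
clock: 26.6
ee_pos: [425.1, -316.1, 172.3]
orientation: [[0.999, -0.048, -0.0], [-0.048, -0.999, 0.0], [-0.0, -0.0, -1.0]]
force: [0.3, 0.2, -1.7]
opening: 15.4
gripper_force: 49.0
```

```bash
python3 - <<'E'
from key import *
key('w12')
o=get_obs();im=cv2.imread('pics/w12.png');R=np.array(o['orientation'])
h=cv2.cvtColor(im,cv2.COLOR_BGR2HSV)
cv2.imwrite('pics/w12b.png',cv2.resize(im,(800,600),interpolation=cv2.INTER_CUBIC))
E
```

```text
26.6 [ 425.13699483 -316.08082456  172.25127359] [ 0.27406459  0.22731251 -1.66499798] 15.404024563098352
[238 110  32  32 784] [253.7 125.7] tool [[ 56.2   1.8 112. ]]
```

View pics/w12b.png

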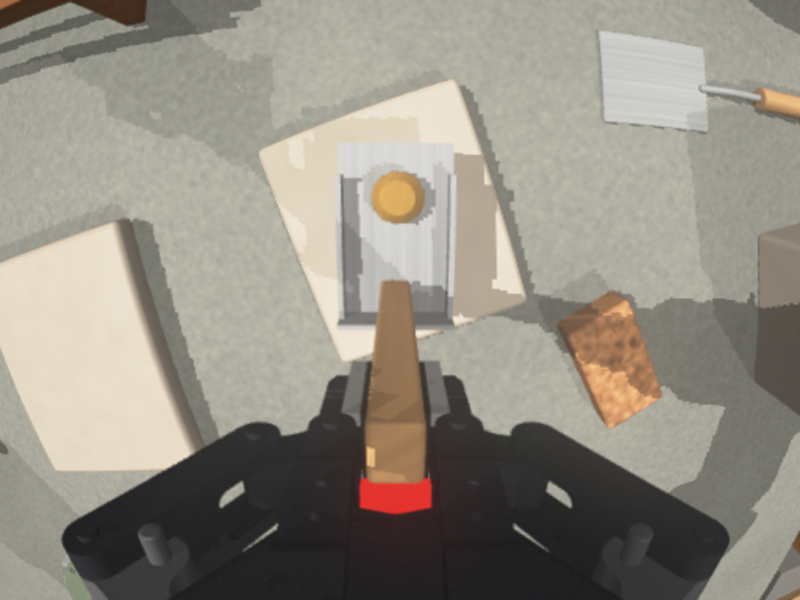

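```bash
python3 - <<'E'
from h import *
o=get_obs()
d=lambda x,y:((x+.5)/1.5625-.5,(y+.5)/1.5625-.5)
P=onz('wrist',[d(455,81),d(262,152),d(525,298),d(343,360)],18,o);print(P.round(1),P.mean(0))
E
```

```text
[[ 547.9 -358.1   18. ]
 [ 511.7 -239.5   18. ]
 [ 411.3 -400.2   18. ]
 [ 373.9 -279.8   18. ]] [ 461.19277372 -319.39553079   18.        ]
```

Request:
servo_tool --targets '[[[0,0,0.001],0],[[0,0,0.003],0],[[0,0,0.006],0],[[0,0,0.01],0],[[0,0,0.014],0],[[0,0,0.018],0],[[0,0,0.021],0],[[0,0,0.0235],0],[[0,0,0.025],0],[[0,0,0.026],0],[[0,0,0.027],0],[[0,0,0.027],0],[[0,0,0.027],0]]'

```text
clock: 27.73
ee_pos: [425.2, -316.1, 145.4]
orientation: [[0.999, -0.048, 0.0], [-0.048, -0.999, -0.0], [0.0, 0.0, -1.0]]
force: [-0.8, 0.1, -1.3]
opening: 15.3
gripper_force: 49.0
```

Request:
servo_tool --targets '[[[0,0,0.0005],0],[[0,0,0.0008],0],[[0,0,0.0008],0],[[0,0,0.0008],0]]'

```text
clock: 28.07
ee_pos: [425.2, -316.1, 144.5]
orientation: [[0.999, -0.048, 0.0], [-0.048, -0.999, -0.0], [0.0, 0.0, -1.0]]
force: [-0.1, -0.6, -1.7]
opening: 15.1
gripper_force: 49.0
```

Request:
servo_tool --targets '[[[0,0,0.0004],0],[[0,0,0.0004],0],[[0,0,0.0004],0]]'

```text
clock: 28.32
ee_pos: [425.2, -316.2, 144.3]
orientation: [[0.999, -0.048, 0.0], [-0.048, -0.999, -0.0], [0.0, 0.0, -1.0]]
force: [-2.3, 0.8, 5.7]
opening: 15.7
gripper_force: 49.8
```

Request:
servo_tool --targets '[[[0,0,0],0],[[0,0,0],0],[[0,0,0],0],[[0,0,0],0],[[0,0,0],0],[[0,0,0],0],[[0,0,0],0],[[0,0,0],0]]' --hand 0.6

```text
clock: 28.98
ee_pos: [425.1, -316.1, 144.1]
orientation: [[0.999, -0.048, -0.0], [-0.048, -0.999, -0.0], [-0.0, 0.0, -1.0]]
force: [-0.3, 0.5, 0.7]
opening: 51.3
gripper_force: 0.0
```

Request:
servo_tool --targets '[[[0,0,-0.003],0],[[0,0,-0.01],0],[[0,0,-0.02],0],[[0,0,-0.035],0],[[0,0,-0.05],0],[[0,0,-0.07],0],[[0,0,-0.09],0],[[0,0,-0.105],0],[[0,0,-0.115],0],[[0,0,-0.12],0],[[0,0,-0.12],0],[[0,0,-0.12],0],[[0,0,-0.12],0]]'

```text
clock: 30.07
ee_pos: [424.9, -315.8, 263.4]
orientation: [[0.999, -0.048, -0.001], [-0.048, -0.999, 0.0], [-0.001, -0.0, -1.0]]
force: [0.4, -0.6, -0.1]
opening: 51.4
gripper_force: 0.0
```

```bash
python3 - <<'E'
from h import *
o=get_obs();im=snapshot('wrist')[:,:,::-1];t=snapshot('top')[:,:,::-1];cv2.imwrite('pics/t13.png',t)
print(o['clock'],o['ee_pos'],o['force'],o['opening'])
h=cv2.cvtColor(im,cv2.COLOR_BGR2HSV);R=np.array(o['orientation'])
m=((h[...,0]>15)&(h[...,0]<26)&(h[...,1]>120)&(h[...,2]>90)).astype(np.uint8)
n,l,s,c=cv2.connectedComponentsWithStats(m)
for k in range(1,n):
    if s[k,4]>80: print(s[k],c[k].round(1),'world z32',onz('wrist',[c[k]],32,o).round(1),'z170',onz('wrist',[c[k]],170,o).round(1))
cv2.imwrite('pics/w13.png',np.vstack([im,np.hstack([t[120:310:,100:356]])]) if 0 else im)
E
```

```text
30.0667 [ 424.87516886 -315.82065696  263.41043475] [ 0.35851604 -0.56699478 -0.05744764] 51.3952943021939
[244 108  21  21 334] [253.8 118.4] world z32 [[ 481.3 -320.7   32. ]] z170 [[ 487.5 -320.6  170. ]]
```

View pics/w13.png

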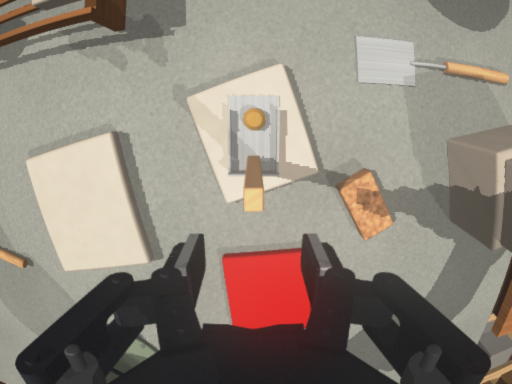

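The scoop stands upright on the smaller pale bat (pan at about 254,135), with the key in its pan at (254,118). The fingers are clear of it, so I'm handing in.

```bash
python3 -c "
from cell import *
print(hand_in())"
```

```text
the job is handed in; nothing more can be done
None
```

I handed the job in at about 30 s of the 67 s: in the last wrist picture the scoop stands upright on the smaller pale bat with the key in its pan and the gripper clear, but no verdict came back; I saw the stand upright just after the draw and did not re-measure it, the jar or the small mould at the end.

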